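Build a coir pressing stack

ROBOT

A 7-joint arm with a two-finger parallel gripper is mounted at the origin on the work surface. World frame = base frame: x ahead of the robot, y to its left, z up, the work surface at z = 0. Lengths are in m, angles in rad, forces in N, time in s.
With the tool pointing down it reaches from about 0.35 to 0.9 m from the base axis. Payload 19.9 kg.
Tool frame: the origin (TCP) lies between the finger pads; the fingertips stand 19 mm ahead of it and the grasp point (between the pads) is the TCP; z points along the fingers, y is the direction in which the jaws open and shut (so a half turn about z gives the same grasp; the last joint's range is limited). The gripper opens to 94 mm and grips with 3 to 60 N. Pads are 16 mm wide; open, the fingers measure 119 mm over their backs; the gripper's body (75 mm by 177 mm) begins 78 mm behind the grasp point.
Start: joints at [1.103, 0.417, -0.01, 1.614, 0.005, 1.111, -0.053], TCP at [0.258, -0.569, 0.224] pointing down, gripper open.
Joint ranges: [-2.81, 2.81], [-0.39, 2.02], [-1.27, 1.25], [0.06, 2.57], [-1.19, 4.33], [0.19, 2], [-2.82, 2.82]. Speed limits (rad/s): [1.89, 1.89, 2.39, 2.39, 3.01, 3.01, 3.01].

INTERFACE

Orientations are given as a 3x3 rotation matrix whose columns are the frame's x, y, z axes.
In Python, from rig import robot gives the robot as it stands. Calls block until the motion is done:
- robot.move_ptp(position, orientation): joint-space move of the TCP to a pose.
- robot.move_linear(position, velocity=0.15, frame=None, threshold=None): straight line of the TCP; frame=None keeps the orientation; velocity is the mean speed in m/s. With threshold (N) it stops when the force on the tool has changed by that much, and returns True; else False.
- robot.goto_joints(angles): joint-space move.
- robot.gripper_to(opening): finger opening in m; the grip force is fixed at half the most; returns when the fingers have stopped.
- robot.pause(seconds).
- robot.ik(position, orientation): joint angles nearest the present ones, or None.
- robot.get_state(): the state.
- robot.grab_frame(name): name is "scene" or "top" or "wrist"; returns the picture (480x640x3 uint8, red, green, blue); there is no depth.
- robot.camera_info(name): a dict with "fx", "fy", "cx", "cy" (pixels), "rvec" (rotation vector, rad) and "tvec" (3), from world to camera coordinates, as OpenCV has them. Camera axes: x right, y down, z forward; pixel columns grow to the right and rows downward; lengths in m; the calibration is good to about 2 mm. A picture is of the moment at which its call begins: read the wrist's pose just before it. camera_info takes no time and is no camera call; for the wrist camera it gives the pose at the moment of the call.
A pose or a line that the arm cannot do raises robot.PlanningError and nothing moves.
- robot.sign_off(): hands the job in, once; it reports no verdict.
The state is a dict: "time": time; "qpos": joint angles; "joint_vel": joint speeds; "effort": joint torques, N m; "ee_pos": TCP position; "tool_rot": TCP orientation; "force": force on the tool from outside, world axes, zero at the start; "moment": the same for the moment, N m; "opening": finger opening in m.
Only numpy, scipy, OpenCV 4.12 (cv2) and the standard library are available. Lean on these libraries where they do the work, as an engineer would, in place of code of your own. Each camera call takes 0.05 s, during which the arm holds its last target. There are 200 camera calls.

TASK

Set up the pressing stand for a coir test: take the largest porous disc out of the drying rack, where it stands on edge, and lay it flat on the rubber mat; then, holding it level by its rim, set it in the centre of the stand's round plate. Stack the coir disc centred on it and the brass weight, knob up, centred on top. Set everything down gently, not dropped, and leave the other discs and the things on the bench where they are.

Things in the scene. Friction and masses are not known exactly. Their poses are not given: they have to be found in the camera images.
- porous_disc: The largest of three white porous ceramic discs: 66 mm diameter, 14 mm thick, 90 g, both faces alike. Origin at its centre; its own y axis is the disc's axis. At the start it stands on edge in one of the rack's three slots (y level, centre 44 mm and top 77 mm above the bench; the slot wires end 36 mm above the bench). Lying flat its centre is 7 mm above its support.
- rack: Fixed low drying rack of white plastic and steel wire, 90 x 180 mm, three slots 55 mm apart along its own y, each between two wire loops (17 mm clear) up to 36 mm high; the discs stand in it with their axis along the rack's y. Origin under its centre.
- mat: Fixed square rubber mat lying on the bench, 150 x 150 mm, 4 mm thick: the place to lay the porous disc flat. Origin at the centre of its underside.
- plate_top (a point): Centre of the upper face of the pressing stand's fixed round aluminium plate (124 mm diameter, flat, 40 mm above the bench, faintly marked with a 72 mm circle). z up.
- stand: The fixed pressing stand that carries the plate: foot of 100 mm diameter, 40 mm high in all. Origin under its centre.
- coir_disc: Pressed coir disc, 60 mm diameter, 16 mm thick, about 30 g, lying flat on the bench. Origin at the centre of its underside, z up along its axis.
- weight: Brass pressing weight lying flat on the bench: disc of 64 mm diameter, 14 mm thick, with a round knob of 24 mm diameter on a short neck on top (knob from 18 to 48 mm above the underside). About 0.36 kg. Origin at the centre of its underside, z up along its axis.
- spare_disc_a: Spare porous disc, 50 mm diameter, 14 mm thick, on edge in another slot of the rack; stays there. Origin at its centre, y its axis.
- spare_disc_b: Spare porous disc, 44 mm diameter, 14 mm thick, on edge in another slot of the rack; stays there. Origin at its centre, y its axis.
- cup_a: Clear plastic cup, 62 mm diameter, 60 mm high, standing; bystander. Origin under its centre.
- cup_b: Second clear plastic cup, the same size; bystander. Origin under its centre.
- rooting_jar: Closed amber jar, 54 mm diameter, 75 mm high; bystander. Origin under its centre.
- dibber: Wooden dibber, about 140 mm long, lying along its own x; bystander. Origin under it, near its middle.
- label_block: White plastic block, 90 x 30 x 22 mm, on the bench; bystander. Origin under its centre.
Not all that is in view belongs to the job. Leave any purple look-alike of the porous_disc alone.

How it is judged:
On the way, in this order (a step that is already met when the one before it is completed fails the run):
1. the largest porous disc lies flat on the mat, let go (x of porous_disc in the frame of mat between -0.075 and 0.075 m and y of porous_disc in the frame of mat between -0.075 and 0.075 m and height (world z) of porous_disc below 0.0145 m and angle between the y axis of porous_disc and the z axis of mat, either way round below 0.1 rad and contact force between porous_disc and the fingers below 0.5 N), for 0.2 s.
2. it lies flat and centred on the stand's plate, let go (horizontal distance between porous_disc and plate_top below 0.008 m and z of porous_disc in the frame of plate_top between 0.004 and 0.011 m and angle between the y axis of porous_disc and the z axis of plate_top, either way round below 0.08 rad and contact force between porous_disc and the fingers below 0.5 N), for 0.2 s.
3. the coir disc lies centred on it, let go (horizontal distance between each of porous_disc, coir_disc and plate_top below 0.008 m and z of porous_disc in the frame of plate_top between 0.004 and 0.011 m and angle between the y axis of porous_disc and the z axis of plate_top, either way round below 0.08 rad and angle between the z axis of coir_disc and the z axis of plate_top, either way round below 0.08 rad and z of coir_disc in the frame of plate_top between 0.01 and 0.018 m and contact force between coir_disc and the fingers below 0.5 N), for 0.2 s.
At the end, for the whole second after the job is handed in: On the stand's plate lie, each level within 4.5 degrees and within 8 mm of the plate's axis, from below: the largest porous disc, the coir disc, the weight with its knob up, all at rest (horizontal distance between each of porous_disc, coir_disc, weight and plate_top below 0.008 m and z of porous_disc in the frame of plate_top between 0.004 and 0.011 m and angle between the y axis of porous_disc and the z axis of plate_top, either way round below 0.08 rad and angle between the z axis of coir_disc and the z axis of plate_top, either way round below 0.08 rad and z of coir_disc in the frame of plate_top between 0.01 and 0.018 m and angle between weight's own z axis and vertical below 0.08 rad and z of weight in the frame of plate_top between 0.026 and 0.034 m and linear speed of each of porous_disc, coir_disc, weight below 0.02 m/s); the robot touches nothing.
It fails at once if a spare disc is moved more than 30 mm (distance of any of spare_disc_a, spare_disc_b from where it was at the start of the episode above 0.03 m).
It fails at once if a bystander on the bench (cup, jar, dibber, label block) is moved more than 30 mm (distance of any of cup_a, cup_b, rooting_jar, dibber, label_block from where it was at the start of the episode above 0.03 m).
It fails at once if the porous disc is brought over the plate tilted by more than 30 degrees (horizontal distance between porous_disc and plate_top below 0.05 m and angle between the y axis of porous_disc and the z axis of plate_top, either way round above 0.52 rad).
It fails at once if a layer is dropped over the plate (falls free at over 0.4 m/s, that is from more than about 8 mm) ((horizontal distance between porous_disc and plate_top below 0.06 m and contact force between porous_disc and the fingers below 0.1 N and linear speed of porous_disc above 0.4 m/s) or (horizontal distance between coir_disc and plate_top below 0.06 m and contact force between coir_disc and the fingers below 0.1 N and linear speed of coir_disc above 0.4 m/s) or (horizontal distance between weight and plate_top below 0.06 m and contact force between weight and the fingers below 0.1 N and linear speed of weight above 0.4 m/s)).
It fails at once if the stack is struck or pressed: over 60 N (contact force between weight and coir_disc above 60 N or contact force between coir_disc and porous_disc above 60 N or contact force between porous_disc and stand above 60 N).
It also fails if it takes over 67 s, if anything falls off the work surface, if the arm or the gripper's body presses on something with over 40 N, if the wrist force passes 120 N, or if a joint passes its speed limit or range.

## Working session

There is one attempt and no reset: what is moved stays moved. The work goes in short steps, each a Python script; the robot and the scene stay as the last script left them, time stands still between calls to the robot, and variables do not carry over. Pictures are saved under pics/ and viewed, about 8 in all and at most 12, crops included, and the job is handed in when it is done.

```bash
mkdir -p pics; ls; cat > h.py <<'E'
import numpy as np, cv2
from rig import robot
def snap(n,f):
    im=robot.grab_frame(n); cv2.imwrite(f'pics/{f}.png',im[:,:,::-1]); return im
def cam(n):
    c=robot.camera_info(n); R=cv2.Rodrigues(np.array(c['rvec'],float))[0]
    K=np.array([[c['fx'],0,c['cx']],[0,c['fy'],c['cy']],[0,0,1]]); return K,R,np.array(c['tvec'],float).ravel()
def ray(n,px,z,C=None):
    K,R,t=C or cam(n); o=-R.T@t; d=R.T@np.linalg.inv(K)@[px[0],px[1],1]
    return o+d*(z-o[2])/d[2]
def proj(n,p,C=None):
    K,R,t=C or cam(n); q=K@(R@np.array(p)+t); return q[:2]/q[2]
E
python3 - <<'E'
from h import *
a=snap('top','top0'); b=snap('scene','scene0')
for n in('top','scene','wrist'):
    K,R,t=cam(n); print(n,K[0,0],-R.T@t,R[2])
s=robot.get_state(); print(s['time'],s['ee_pos'],s['opening'])
E
```

```text
pics
top 451.72718609990307 [0.38824201 0.006936   1.27548052] [ 0.09211223 -0.02626996 -0.99540204]
scene 472.43740439105085 [1.13494148 0.83349556 0.76237665] [-0.48567916 -0.66341093 -0.56921147]
wrist 355.1653370881157 [ 0.32267477 -0.54077616  0.384513  ] [-0.22144388 -0.09846863 -0.97018892]
0.1 [ 0.25803096 -0.5689139   0.22390107] 0.09392894371760636
```

View pics/top0.png

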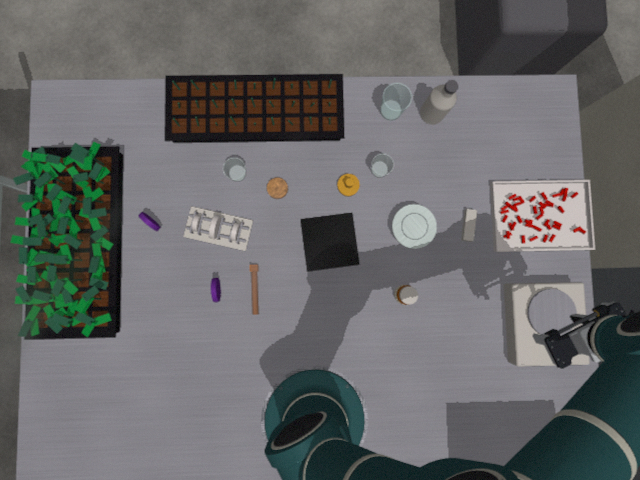

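View pics/scene0.png

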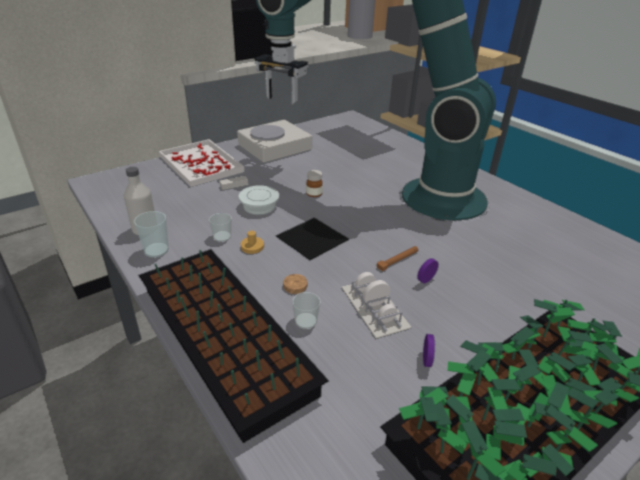

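Candidates for the largest disc: three white discs in the rack at scene (365,281), (376,292) and (388,314); purple look-alikes at top (150,220) and (215,287), which I'll leave alone. The middle one looks largest, so I'll check it in a close crop.

```bash
python3 - <<'E'
from h import *
t=cv2.imread('pics/top0.png'); s=cv2.imread('pics/scene0.png')
def c(im,x,y,w,h,k): return cv2.resize(im[y:y+h,x:x+w],None,fx=k,fy=k,interpolation=cv2.INTER_CUBIC)
A=c(t,178,200,80,50,5); B=c(s,335,262,80,75,4)
B=cv2.resize(s[262:337,340:420],(400,375),interpolation=cv2.INTER_CUBIC)[:250]
B=c(s,340,264,80,50,5)
C=c(t,262,160,120,45,4)[:, :400]; D=c(t,380,198,80,50,5)
C=c(t,265,165,100,40,4); C=cv2.copyMakeBorder(C,0,90,0,0,cv2.BORDER_CONSTANT)
im=np.vstack([np.hstack([A,B]),np.hstack([C,D])]); cv2.imwrite('pics/c1.png',im)
for n,p,z in [('rackc',(218.5,228.5),0.0),('mat',(330,241.5),.004),('plate',(414,225),.04),('coir',(277,187.5),.016),('knob',(348,181),.04),
 ('d1',(203,222),.06),('d2',(218,228),.07),('d3',(237,232),.06),('bl',(184,235),0),('br',(246,250),0),('tl',(192,207),0),('tr',(254,221),0)]:
    print(n,ray('top',p,z).round(4))
for p in [(365,281),(376,292),(388,314)]: print(ray('scene',p,.044).round(4))
E
```

```text
rackc [0.531  0.2595 0.    ]
mat [ 0.4875 -0.0546  0.004 ]
plate [ 0.5257 -0.2866  0.04  ]
coir [0.6424 0.0919 0.016 ]
knob [ 0.6525 -0.1071  0.04  ]
d1 [0.5427 0.2891 0.06  ]
d2 [0.5246 0.247  0.07  ]
d3 [0.5139 0.1981 0.06  ]
bl [0.5145 0.3561 0.    ]
br [0.4686 0.1825 0.    ]
tl [0.5938 0.3341 0.    ]
tr [0.5504 0.1594 0.    ]
[0.5269 0.2141 0.044 ]
[0.5315 0.2581 0.044 ]
[0.558  0.3268 0.044 ]
```

View pics/c1.png

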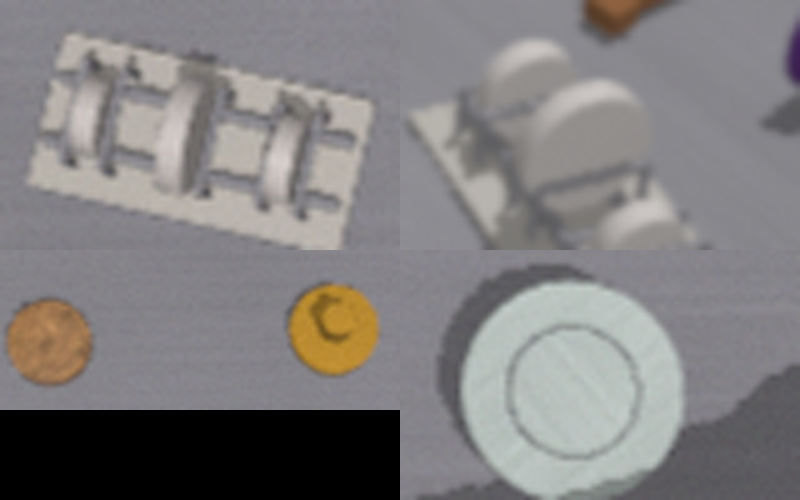

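The crop shows the middle slot's disc, at top ≈ (215,227), is clearly the largest. The weight is at top (348,182), the coir disc at (277,187) and the plate at (414,225). Next I'll check which tilts the arm can reach and move above the rack.

```bash
cat >> h.py <<'E'
def tool(jaw_deg,th=0,sgn=1):
    """tool tilted by th deg so that z leans toward jaw_deg heading; jaw in the vertical plane of that heading"""
    a,t=np.radians([jaw_deg,th]); d=np.array([np.cos(a),np.sin(a),0]); u=np.array([0,0,1.])
    z=d*np.sin(t)-u*np.cos(t); y=sgn*(d*np.cos(t)+u*np.sin(t)); return np.column_stack([np.cross(y,z),y,z])
E
python3 - <<'E'
from h import *
print(np.round(robot.get_state()['tool_rot'],2))
mat=np.array([.4875,-.0546,0])
for s in (1,-1):
    q=robot.ik([.531,.2585,.2],tool(76,0,s)); print('rack',s,None if q is None else np.round(q,2))
for th in (50,60):
  for h in range(-180,180,30):
    for s in(1,-1):
      R=tool(h,th,s); q=robot.ik(mat+[0,0,.045],R)
      if q is not None: print(th,h,s,np.round(q,2))
E
```

```text
[[ 0.91  0.41 -0.  ]
 [ 0.41 -0.91  0.  ]
 [-0.   -0.   -1.  ]]
rack 1 [ 0.27  0.62 -1.09  1.7   0.59  1.19  0.35]
rack -1 [ 0.09  0.49 -0.79  1.71  0.39  1.1  -2.63]
50 -180 1 [-0.56  1.28  1.08  1.46 -0.63  1.81 -2.46]
50 -180 -1 [ 0.24  0.96 -0.32  1.43  0.2   1.67 -0.15]
50 -150 1 [-0.77  1.26  1.07  1.56 -0.44  1.56 -2.19]
50 -150 -1 [ 0.12  0.94 -0.4   1.52  0.51  1.65  0.05]
50 -120 1 [-0.91  1.07  0.89  1.76 -0.09  1.18 -2.14]
50 -120 -1 [ 0.06  0.87 -0.49  1.72  0.82  1.55  0.19]
50 -90 1 [-0.09  0.74 -0.41  2.    1.08  1.31 -2.82]
50 -90 -1 [-0.04  0.76 -0.47  1.99  1.11  1.35  0.3 ]
50 -60 1 [ 0.19  0.76 -0.76  2.28  1.6   1.35 -2.82]
50 -60 -1 [-0.31  0.61 -0.19  2.29  1.46  0.99  0.31]
50 -30 1 [ 0.66  0.94 -1.09  2.52  2.18  1.45 -2.52]
50 -30 -1 [ 0.34  0.68 -0.73  2.52  2.16  1.17  0.39]
50 30 1 [ 1.44  0.95 -1.09  2.42  3.2   0.2  -1.93]
50 30 -1 [ 1.44  0.95 -1.09  2.42  3.2   0.2   1.21]
50 60 1 [ 1.12  0.75 -0.66  2.16 -0.86  0.59  2.41]
50 60 -1 [ 0.86  0.67 -0.36  2.16 -1.11  0.75 -0.53]
50 90 1 [ 1.01  0.88 -0.68  1.87 -0.33  0.97  2.24]
50 90 -1 [ 0.71  0.76 -
[... 720 characters left out ...]
.21 -1.89]
60 -60 -1 [-0.38  0.72 -0.19  2.28  1.51  1.18  0.16]
60 -30 1 [ 0.63  1.22 -1.1   2.54  2.41  1.85 -2.5 ]
60 -30 -1 [-0.07  0.74 -0.37  2.56  2.23  1.32  0.06]
60 30 1 [ 1.57  1.18 -1.1   2.43  3.45  0.24 -1.94]
60 30 -1 [ 1.57  1.18 -1.1   2.43  3.45  0.24  1.2 ]
60 60 1 [ 1.16  0.86 -0.62  2.13 -0.97  0.72  2.61]
60 60 -1 [ 0.93  0.78 -0.35  2.14 -1.17  0.88 -0.38]
60 90 1 [ 1.06  0.99 -0.7   1.81 -0.38  1.07  2.31]
60 90 -1 [ 0.75  0.86 -0.27  1.82 -0.71  1.21 -0.54]
60 120 1 [ 1.05  1.31 -1.09  1.53  0.23  1.49  2.04]
60 120 -1 [ 0.57  0.97 -0.26  1.55 -0.4   1.51 -0.52]
60 150 1 [ 0.8   1.35 -1.09  1.34  0.41  1.85  2.25]
60 150 -1 [ 0.39  1.05 -0.28  1.36 -0.11  1.74 -0.37]
```

```bash
python3 - <<'E'
from h import *
robot.move_ptp([.531,.2585,.19],tool(76))
robot.gripper_to(.042)
C=cam('wrist'); im=snap('wrist','w1')
for p in [(.531,.2585,.077),(.531,.2585,0)]: print(proj('wrist',p,C).round(0))
np.savez('w1.npz',K=C[0],R=C[1],t=C[2]); print(robot.get_state()['time'],robot.get_state()['qpos'])
E
```

```text
[318. 242.]
[318. 223.]
4.1333 [ 0.27032379  0.63464185 -1.09213792  1.71159714  0.60631185  1.17733085
  0.33860933]
```

View pics/w1.png

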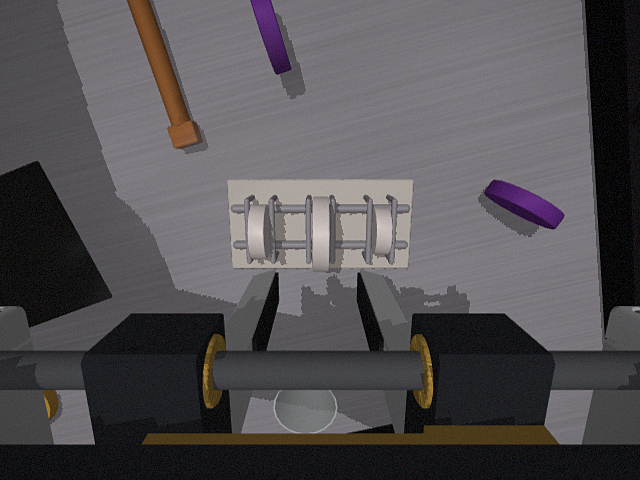

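The disc sits at columns 312–329, rows 196–271, within 2 mm of the prediction, and the yaw matches. I'll grasp it and lay it on the mat.

```bash
python3 - <<'E'
from h import *
p=np.array([.5314,.2600,.062])
print(robot.move_linear(p,velocity=.12,threshold=15))
robot.gripper_to(0.0)
s=robot.get_state(); print('grip',s['opening'],s['ee_pos'],s['time'])
robot.move_linear(p+[0,0,.12],velocity=.15)
th=55; R=tool(-104,th,-1); g=.018; d=np.array([np.cos(np.radians(-104)),np.sin(np.radians(-104)),0])
h=.004+.033*np.cos(np.radians(th))+.007*np.sin(np.radians(th))
T=np.array([.4875,-.0546,h])-R[:,2]*g
print('T',T)
robot.move_ptp(T+[0,0,.06],R)
print(robot.move_linear(T-[0,0,.004],velocity=.04,threshold=4))
s=robot.get_state(); print(s['opening'],s['ee_pos'],s['force'],s['time'])
snap('scene','s2')
t=cv2.imread('pics/s2.png'); cv2.imwrite('pics/s2c.png',cv2.resize(t[150:330,200:440],None,fx=3,fy=3,interpolation=cv2.INTER_CUBIC))
E
```

```text
False
grip 0.014105174961600039 [0.53148587 0.25999425 0.0621094 ] 5.9
T [ 0.49106707 -0.04029324  0.03898646]
True
0.014031494576280317 [ 0.49096947 -0.04035363  0.03806888] [0.89013094 1.47588768 4.77800534] 9.4333
```

View pics/s2c.png

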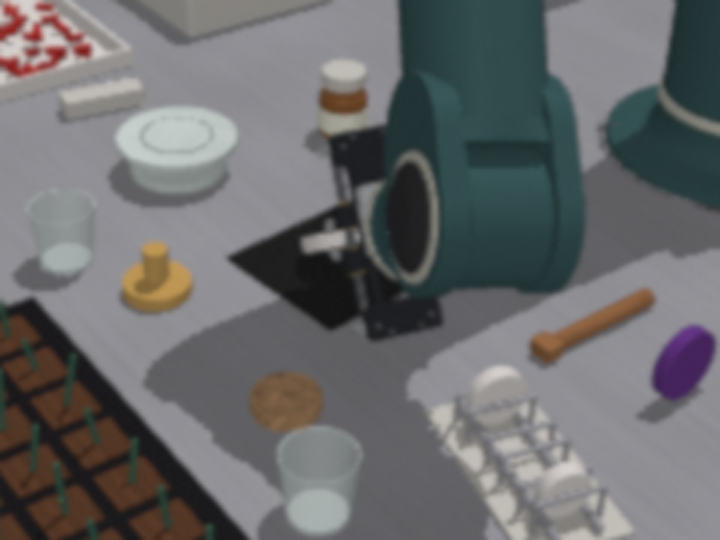

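The disc is out of the rack and held tilted with its edge on the mat, at crop (320,242). Contact came at the expected height. I'll open slightly and draw the fingers out sideways so it lowers flat.

```bash
python3 - <<'E'
from h import *
robot.gripper_to(.022)
d=np.array([np.cos(np.radians(-104)),np.sin(np.radians(-104)),0])
p=np.array(robot.get_state()['ee_pos'])
robot.move_linear(p-d*.055,velocity=.06)
p=p-d*.055
robot.move_linear(p-d*.03+[0,0,.09],velocity=.2)
# look from above the mat
robot.move_ptp([.46,-.06,.2],tool(76)); robot.gripper_to(.094)
C=cam('wrist'); np.savez('w2.npz',K=C[0],R=C[1],t=C[2]); im=snap('wrist','w2')
print(proj('wrist',(.4875,-.0546,.018),C),robot.get_state()['time'])
E
```

```text
[329.68266623 249.51936153] 14.3333
```

View pics/w2.png

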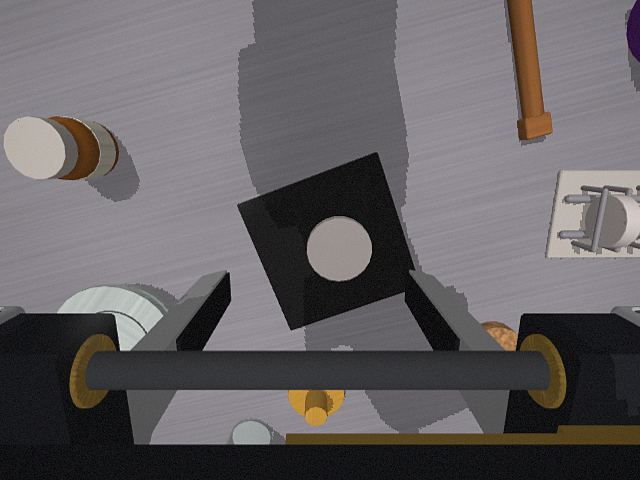

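The disc lies flat on the mat, centred at about (339,248). I'll take one close look at the plate before gripping it.

```bash
python3 - <<'E'
from h import *
im=cv2.imread('pics/w2.png'); Z=np.load('w2.npz'); C=(Z['K'],Z['R'],Z['t'])
m=((cv2.cvtColor(im,cv2.COLOR_BGR2GRAY)>110)*255).astype('uint8'); roi=np.zeros_like(m); roi[205:290,295:385]=1; m*=roi
c=max(cv2.findContours(m,cv2.RETR_EXTERNAL,cv2.CHAIN_APPROX_NONE)[0],key=cv2.contourArea); e=cv2.fitEllipse(c); print(e)
print('disc',ray('w',e[0],.0175,C))
robot.move_ptp([.495,-.295,.2],tool(76))
C=cam('wrist'); np.savez('w3.npz',K=C[0],R=C[1],t=C[2]); im=snap('wrist','w3')
print(proj('wrist',(.5257,-.2866,.04),C),robot.get_state()['time'])
E
python3 -c "
import cv2;im=cv2.imread('pics/w3.png');cv2.imwrite('pics/w3c.png',cv2.resize(im[150:350,190:450],None,fx=3,fy=3,interpolation=cv2.INTER_CUBIC))"
```

```text
((338.78753662109375, 248.37753295898438), (63.02571487426758, 64.08950805664062), 86.24298858642578)
disc [ 0.48869974 -0.04549603  0.0175    ]
[332.10023083 258.16806141] 15.325
```

View pics/w3c.png

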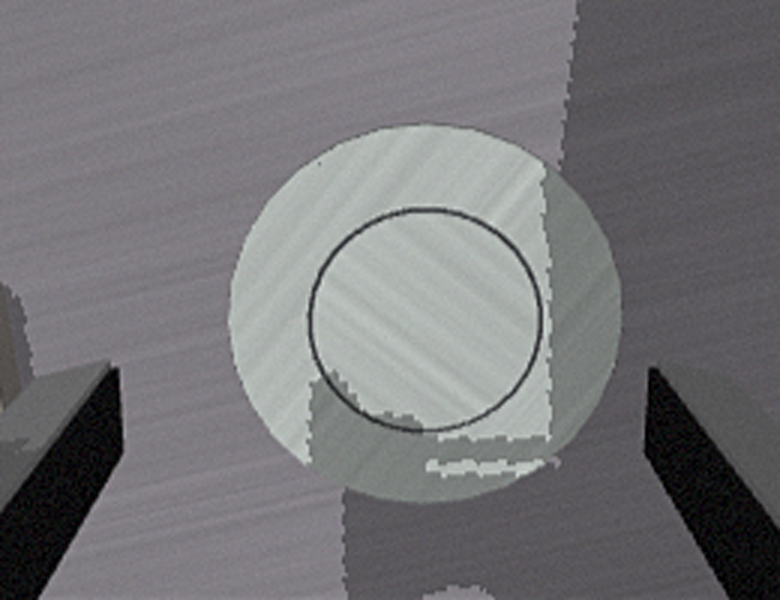

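Plate ring in the crop: x 309–543, y 209–432; outer edge: x 229–621, y 124–502. I'll fit the centre to those, then grip the disc by its rim and place it.

```bash
cat >> h.py <<'E'
from scipy.optimize import least_squares
def circ_fit(C,box,r,z,p0):
    """centre of a level circle whose image has bounding box (x0,x1,y0,y1)"""
    a=np.linspace(0,2*np.pi,180)
    def f(p):
        q=np.array([proj('',(p[0]+r*np.cos(t),p[1]+r*np.sin(t),z),C) for t in a])
        return [q[:,0].min()-box[0],q[:,0].max()-box[1],q[:,1].min()-box[2],q[:,1].max()-box[3]]
    s=least_squares(f,p0,x_scale=1e-2,diff_step=1e-4); return s.x,np.abs(s.fun).max()
E
python3 - <<'E'
from h import *
Z=np.load('w3.npz'); C=(Z['K'],Z['R'],Z['t'])
cv=lambda x0,x1,y0,y1:[190+x0/3,190+x1/3,150+y0/3,150+y1/3]
a=circ_fit(C,cv(309,543,209,432),.036,.04,[.525,-.287]); b=circ_fit(C,cv(229,621,124,502),.062,.04,[.525,-.287])
print(a,b)
Z=np.load('w2.npz'); D=(Z['K'],Z['R'],Z['t'])
d=circ_fit(D,[307,371.2,216.2,280.5],.033,.018,[.488,-.046]); print(d)
P=(a[0]+b[0])/2; np.save('plate.npy',P); d=d[0]
robot.move_ptp([*d,.11],tool(76))
print('hit',robot.move_linear([*d,.0255],velocity=.08,threshold=8))
robot.gripper_to(0); s=robot.get_state(); print(s['opening'],s['ee_pos'],s['time'])
robot.move_linear([*d,.14],velocity=.12)
robot.move_ptp([*P,.14],tool(76))
robot.move_linear([*P,.066],velocity=.1)
snap('scene','s4'); print(robot.get_state()['opening'],robot.get_state()['time'])
t=cv2.imread('pics/s4.png'); cv2.imwrite('pics/s4c.png',cv2.resize(t[130:280,180:380],None,fx=4,fy=4,interpolation=cv2.INTER_CUBIC))
E
```

```text
(array([ 0.52526399, -0.28659919]), np.float64(0.7843041600935408)) (array([ 0.52468707, -0.28679462]), np.float64(0.5472966337525236))
(array([ 0.48933317, -0.04536388]), np.float64(0.9080465525767636))
hit False
0.06509123783785507 [ 0.48938573 -0.04541002  0.02558356] 18.125
0.06528245444775035 21.1333
```

View pics/s4c.png

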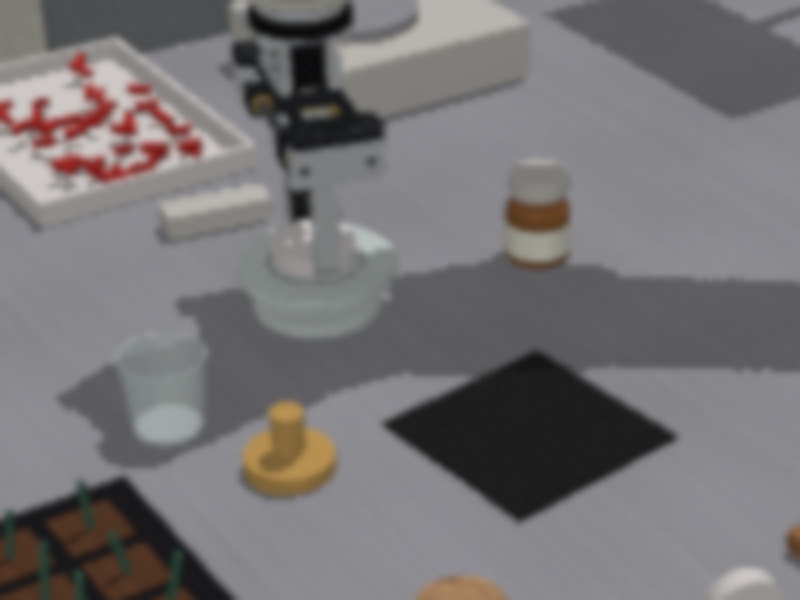

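The disc is held level just above the plate. I'll lower to contact, release and check the centring.

```bash
python3 - <<'E'
from h import *
P=np.load('plate.npy')
print('hit',robot.move_linear([*P,.0595],velocity=.02,threshold=4),robot.get_state()['ee_pos'],robot.get_state()['force'])
robot.gripper_to(.075); robot.gripper_to(.094)
robot.move_linear([*P,.14],velocity=.12)
robot.move_ptp([.495,-.295,.2],tool(76))
C=cam('wrist'); np.savez('w5.npz',K=C[0],R=C[1],t=C[2]); im=snap('wrist','w5')
print(proj('wrist',(*P,.054),C),proj('wrist',(*P,.04),C),robot.get_state()['time'])
t=cv2.imread('pics/w5.png');cv2.imwrite('pics/w5c.png',cv2.resize(t[150:350,190:450],None,fx=3,fy=3,interpolation=cv2.INTER_CUBIC))
E
```

```text
hit True [ 0.52518476 -0.28696787  0.06121245] [ 0.2964171  -0.35009014  1.58674138]
[335.63251521 262.04415129] [334.89791665 257.57967639] 23.5833
```

View pics/w5c.png

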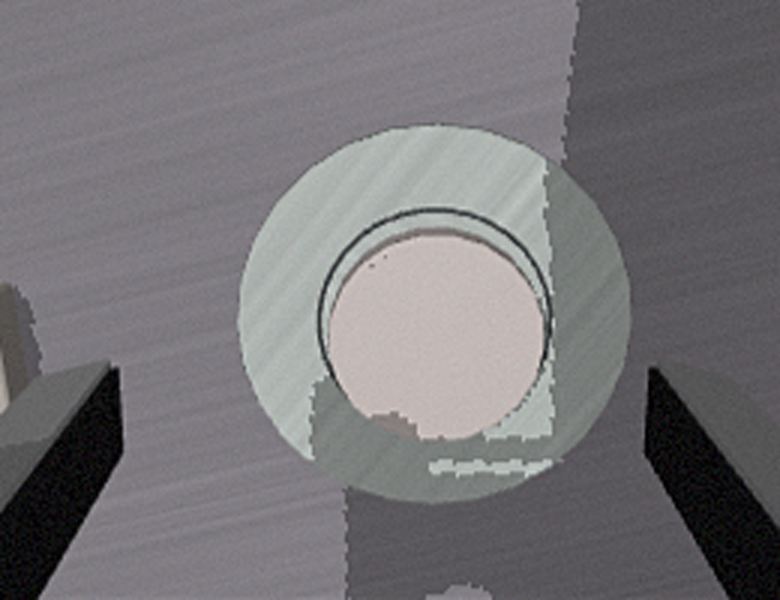

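Disc centred on the plate: top face crop x 329–545, y 235–440, against a predicted centre of (437,336), so about 1 mm off. Now the coir disc.

```bash
python3 - <<'E'
from h import *
robot.move_ptp([.605,.085,.2],tool(76))
C=cam('wrist'); im=snap('wrist','w6')
px=proj('w',(.6424,.0919,.016),C); print(px)
hsv=cv2.cvtColor(im,cv2.COLOR_RGB2HSV); m=((hsv[...,1]>70)&(hsv[...,0]<22)).astype('uint8')
x,y=px.astype(int); roi=np.zeros_like(m); roi[y-55:y+55,x-55:x+55]=1
c=max(cv2.findContours(m*roi,cv2.RETR_EXTERNAL,cv2.CHAIN_APPROX_NONE)[0],key=cv2.contourArea)
e=cv2.fitEllipse(c); print(e, cv2.boundingRect(c), 'coir',ray('w',e[0],.0155,C))
for s in(1,-1):
  for h in(110,125,-14):
    q=robot.ik([.6424,.0919,.03],tool(h,0,s)); print(h,s,None if q is None else np.round(q,2))
print(robot.get_state()['time'])
cv2.drawContours(im,[c],-1,(0,255,0),1); cv2.imwrite('pics/w6.png',im[:,:,::-1])
E
```

```text
[334.91708727 257.33871102]
((335.45703125, 256.3801574707031), (57.427616119384766, 57.74821853637695), 128.74169921875) (307, 227, 58, 59) coir [0.64170146 0.09265347 0.0155    ]
110 1 [ 0.43  0.91 -0.93  1.65  0.83  1.03  1.14]
125 1 [ 0.46  0.93 -0.98  1.65  0.88  1.05  1.38]
-14 1 [ 0.17  0.74 -0.51  1.66  0.45  0.85 -0.77]
110 -1 [ 0.03  0.71 -0.31  1.67  0.28  0.81 -1.62]
125 -1 [ 0.07  0.71 -0.36  1.67  0.32  0.82 -1.39]
-14 -1 [ 0.52  1.02 -1.11  1.65  0.99  1.14  2.03]
25.1
```

View pics/w6.png

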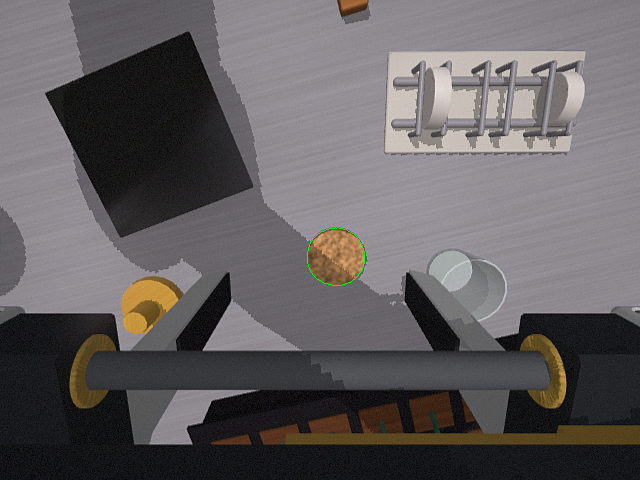

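The coir fit (335,256) is right, with the cup to its right, so I'll grip with the jaw turned to heading 125°.

```bash
python3 - <<'E'
from h import *
P=np.load('plate.npy'); c=np.array([.6423,.0927]); R=tool(125)
robot.move_ptp([*c,.12],R)
print('hit',robot.move_linear([*c,.0235],velocity=.08,threshold=8))
robot.gripper_to(0); s=robot.get_state(); print(s['opening'],s['ee_pos'],s['time'])
robot.move_linear([*c,.16],velocity=.14)
robot.move_ptp([*P,.16],R)
robot.move_linear([*P,.084],velocity=.1)
print('hit',robot.move_linear([*P,.0755],velocity=.02,threshold=3),robot.get_state()['ee_pos'],robot.get_state()['opening'])
robot.gripper_to(.070); robot.gripper_to(.094)
robot.move_linear([*P,.16],velocity=.14)
robot.move_ptp([.495,-.295,.2],tool(76))
C=cam('wrist'); im=snap('wrist','w7')
print(proj('wrist',(*P,.070),C),robot.get_state()['time'])
t=cv2.imread('pics/w7.png');cv2.imwrite('pics/w7c.png',cv2.resize(t[150:350,190:450],None,fx=3,fy=3,interpolation=cv2.INTER_CUBIC))
E
```

```text
hit False
0.05929933726715009 [0.64231559 0.09272545 0.02355014] 27.8333
hit True [ 0.5247771  -0.28683325  0.07678914] 0.05927047439641295
[335.50886135 268.19303605] 34.225
```

View pics/w7c.png

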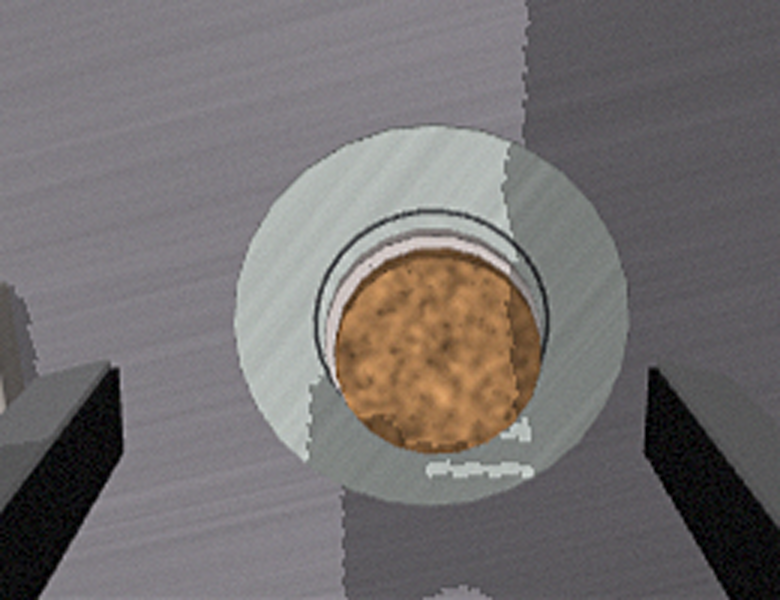

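The coir disc is centred to about 1 mm: x 334–542, y 248–454, against a predicted centre of (437,355). Now the weight.

```bash
python3 - <<'E'
from h import *
robot.move_ptp([.612,-.11,.2],tool(76))
C=cam('wrist'); np.savez('w8.npz',K=C[0],R=C[1],t=C[2]); snap('wrist','w8')
print(proj('wrist',(.6525,-.1071,.048),C),proj('wrist',(.6525,-.1071,.014),C),robot.get_state()['time'])
t=cv2.imread('pics/w8.png');cv2.imwrite('pics/w8c.png',cv2.resize(t[180:330,230:430],None,fx=4,fy=4,interpolation=cv2.INTER_CUBIC))
E
```

```text
[332.71406839 272.15155015] [331.3177578  261.23812191] 35.1583
```

View pics/w8c.png

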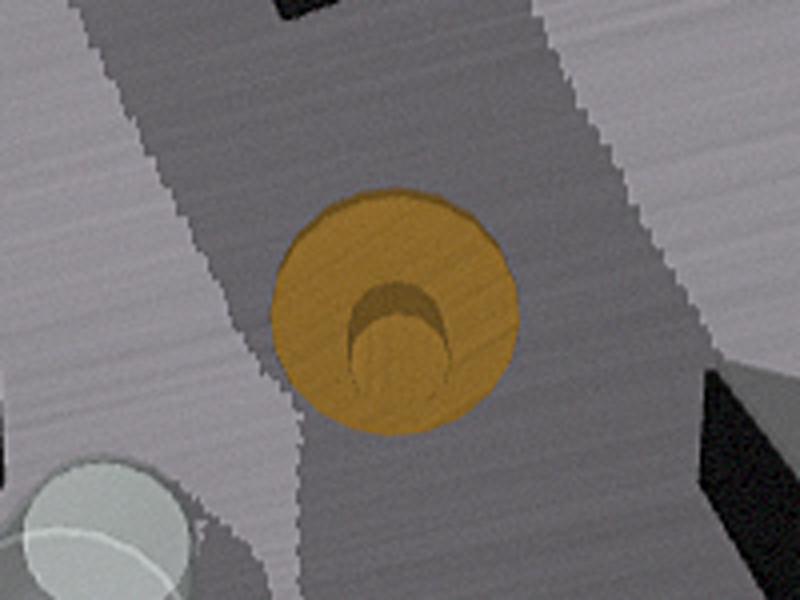

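Weight base top face: crop x 273–519, y 194–436; knob centre about (399,360). I'll grip the knob and stack it.

```bash
python3 - <<'E'
from h import *
P=np.load('plate.npy'); Z=np.load('w8.npz'); C=(Z['K'],Z['R'],Z['t'])
w,e=circ_fit(C,[230+273/4,230+519/4,180+194/4,180+436/4],.032,.014,[.652,-.106]); print(w,e,ray('',(329.8,270),.048,C))
R=tool(76)
robot.gripper_to(.055); robot.move_ptp([*w,.13],R)
print('hit',robot.move_linear([*w,.0385],velocity=.1,threshold=8))
robot.gripper_to(0); s=robot.get_state(); print(s['opening'],s['ee_pos'],s['time'])
robot.move_linear([*w,.18],velocity=.14)
robot.move_ptp([*P,.18],R)
robot.move_linear([*P,.116],velocity=.08)
print('hit',robot.move_linear([*P,.1065],velocity=.015,threshold=3),robot.get_state()['ee_pos'],robot.get_state()['opening'])
robot.gripper_to(.030); robot.gripper_to(.055)
robot.move_linear([*P,.2],velocity=.14)
robot.move_ptp([.47,-.29,.23],R)
C=cam('wrist'); np.savez('w9.npz',K=C[0],R=C[1],t=C[2]); a=snap('wrist','w9'); b=snap('scene','s9')
print([proj('wrist',(*P,z),C).round(1) for z in(.04,.084,.118)],robot.get_state()['time'])
f=lambda i,x,y,w,h,k:cv2.resize(i[y:y+h,x:x+w],None,fx=k,fy=k,interpolation=cv2.INTER_CUBIC)
cv2.imwrite('pics/f9.png',np.hstack([f(a,220,170,200,200,2),f(b,210,150,100,100,4)])[:,:,::-1])
E
```

```text
[ 0.65002619 -0.10893476] 0.7011495306699089 [ 0.64980648 -0.1092254   0.048     ]
hit False
0.023568182625507854 [ 0.65006457 -0.10900368  0.03860131] 38.0
hit True [ 0.52498254 -0.28676621  0.10842067] 0.023546618574392757
[array([334.7, 273.4]), array([336.9, 289.3]), array([339.1, 304.6])] 43.7083
```

The picture limit is reached, so I'll do the last check by numbers.

```bash
python3 - <<'E'
from h import *
P=np.load('plate.npy'); Z=np.load('w9.npz'); C=(Z['K'],Z['R'],Z['t'])
im=cv2.imread('pics/w9.png'); hsv=cv2.cvtColor(im,cv2.COLOR_BGR2HSV)
m=((hsv[...,1]>150)&(hsv[...,0]>13)&(hsv[...,0]<30)).astype('uint8'); roi=np.zeros_like(m); roi[200:380,240:430]=1
c=max(cv2.findContours(m*roi,cv2.RETR_EXTERNAL,cv2.CHAIN_APPROX_NONE)[0],key=cv2.contourArea); x,y,w,h=cv2.boundingRect(c)
print('brass box',x,x+w,y,y+h,'area',cv2.contourArea(c))
a=np.linspace(0,6.283,90)
for z in(.07,.084):
    q=np.array([proj('',(P[0]+.032*np.cos(t),P[1]+.032*np.sin(t),z),C) for t in a]); print('pred',z,q.min(0).round(1),q.max(0).round(1))
print('force',robot.get_state()['force'])
E
```

```text
brass box 302 370 253 321 area 3500.5
pred 0.07 [302.8 251.7] [369.6 314.5]
pred 0.084 [302.1 255.9] [371.7 321.1]
force [-0.12242599 -0.13845949 -1.19157694]
```

```bash
python3 -c "
from rig import robot
print(robot.sign_off(), robot.get_state()['time'])"
```

```text
the job is handed in; nothing more can be done
the job is handed in; nothing more can be done
```

I took the largest disc from the rack's middle slot and laid it flat on the mat. I then gripped it level by its rim, set it on the plate, and stacked the coir disc and the brass weight, knob up, on top. The job is handed in, with the clock at about 44 s of the 67 s allowed; sign-off reports no verdict.

- **Placing:** each layer was lowered slowly to a light contact at the expected height before I let go.
- **Centring:** close pictures showed the porous disc and the coir disc within about 1–1.5 mm of the plate centre. The marks were read by eye from enlarged crops.
- **Weight:** I had used up the picture views, so I checked it only by numbers. Its outline in the last wrist picture matched the predicted centred position and height within about 2 px (roughly 2 mm).
- **Not confirmed at the end:** I did not compare the bystanders and spare discs with their starting positions. No move was planned to touch them, and the later pictures showed nothing displaced.

No check disagreed with another.

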